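Close the storage pot with its lid set, then lift the outer cover alone

ROBOT

A 6-joint arm with a two-finger parallel gripper is mounted at the origin on a cart in front of the work surface, level with it; the furniture and walls round the work are solid. World frame = base frame: x ahead of the robot, y to its left, z up, the work surface at z = 0. Lengths are in m, angles in rad, forces in N, time in s.
With the tool pointing down it reaches from about 0.275 to 1 m from the base axis. Payload 8.4 kg.
Tool frame: the origin (TCP) lies at the centre of the arm's flange, where the gripper is bolted on; the fingertips stand 173 mm ahead of it and the grasp point (between the pads) lies 155 mm ahead of it; z points along the fingers, y is the line along which they close (so a half turn about z gives the same grasp; the last joint's range is limited). The gripper opens to 85 mm and grips with 20 to 120 N. Pads are 22 mm wide; open, the fingers measure 114 mm over their backs; the gripper's body (76 mm by 85 mm) begins 54 mm behind the grasp point. The pads swing forward as they close: fully open they stand 13 mm farther back than shut.
Start: joints at [-1.343, 0.353, 1.633, -0, 1.155, -0.002], TCP at [0.142, -0.609, 0.405] pointing down, gripper open.
Joint ranges: [-2.63, 2.63], [-0.92, 2.1], [0.06, 2.66], [-1.3, 4.44], [0, 2.69], [-3.02, 3.02]. Speed limits (rad/s): [2.22, 2.22, 2.79, 3.14, 3.14, 3.14].

INTERFACE

Orientations are given as [roll, pitch, yaw] about the fixed x, y, z axes, in that order (R = Rz(yaw) Ry(pitch) Rx(roll)).
In Python, from plant import telemetry, imaging, job_done gives the robot as it stands.
- The arm moves only by the tool arm_command, never from a script. Its argument "steps" is one flat list of numbers, 7 for each row, row after row: the shift along the tool's x, y, z in m, then the turn, a rotation vector about the tool's x, y, z in degrees, then the finger opening in m, from 0 to 0.0854. A call has 1 to 10 rows; each row shifts and turns the commanded pose from where the row before left it, along the tool's axes as they then stand; what a row does not reach is not made up. A row lasts 1/8 s, in which the tool goes at most 62.5 mm and 10.7 degrees, less where a joint would pass 70% of its speed; a pose out of reach is approached as far as the arm can. A call is refused whole if a number of a shift passes 0.0625 or a number of a turn 10.7, either way. A call with a gripper value outside its range is refused whole. The fingers move at their own pace and stop on an object; "force" is the grip in N (left out, the last holds). Time passes only in rows, so rows that do not move let the fingers close. It gives the time, the measured TCP pose, the force, the opening and the grip force at its end, in the units of the state.
- telemetry.read_state(): the state, without advancing time (a new reading comes with each control period).
- imaging.read_camera(name): name is "scene" or "top" or "wrist"; returns a dict with "color" (480x640x3 uint8, blue, green, red), "K" (3x3 intrinsics, pixels), "k1" (the pictures are not rectified: a ray, as slopes to the right and down, at radius r is drawn at 1 + k1 r^2 times it, then the intrinsics apply), "R" (3x3) and "t" (3): a world point X has camera coordinates R X + t. Camera axes: x right, y down, z forward; pixel columns grow to the right and rows downward; lengths in m; the calibration is good to about 2 mm. A picture is of the moment at which its call begins. There is no depth.
- job_done(): hands the job in; it is judged then, once.
The state is a dict: "time": time; "qpos": joint angles; "dq": joint speeds; "effort": joint torques, N m; "ee_pos": TCP position; "tool_rot": TCP orientation; "wrist_force": force on the tool from outside, world axes, zero at the start; "moment": the same for the moment, N m; "opening": finger opening in m; "grasp_force": force on a finger pad.
Only numpy, scipy, OpenCV 4.12 (cv2) and the standard library are available. Lean on these libraries where they do the work, as an engineer would, in place of code of your own. Each camera call takes 0.05 s, during which the arm holds its last target. There are 200 camera calls.

TASK

Close the open pot with its lid set: carry the set over upright and in one piece, held by the white inner lid's wide flange with the blue outer cover riding on top, lower it until it is fully seated (no dropping) and let go. Then lift the blue cover alone straight up, leaving the white inner lid seated and undisturbed, and finish still holding the cover level, about 10 cm above the inner lid and directly over the pot, ready for inspection. Do not push the pot about, and leave the steel cylinder, the blue case and the white jar where they are.

Things in the scene. Friction and masses are not known exactly. Their poses are not given: they have to be found in the camera images.
- pot: open round aluminium storage pot with two thin dark lines round its foot, loose, about 0.7 kg; 56 mm outside diameter, 48 mm bore, 48 mm tall, floor 5 mm thick. Origin: centre of its underside, z up the pot's axis; the mouth is at z = 48 mm. It stands open at the start with the gauge block inside
- gauge_block: small steel gauge block, 10 x 35 x 10 mm, lying loose on the pot's floor; origin: centre of its underside. It stays in the pot
- lid_rest: low dark steel ring holder, fixed to the plate, on which the lid set rests at the start; 22 mm tall, ring 56 mm outside and 48 mm bore on a 72 mm foot 4 mm thick. Origin: centre of its underside
- inner_lid: inner lid, loose, 0.16 kg, round about z (up). Origin: centre of the black plug's underside. Plug 44 mm dia, z 0 to 8 mm, 2 mm chamfer, enters the 48 mm bore; white grip flange 62 mm dia, z 8 to 20 mm, rests on the mouth of pot or rest and overhangs it 3 mm; boss 36 mm dia, z 20 to 28 mm, under the cover. Origin when seated: 40 mm above the pot's; on the rest: 14 mm above the rest's
- outer_cover: blue outer cover, loose, 0.09 kg: inverted cup sitting loosely (no catch, 2 mm play) over the inner lid's boss, rim on the white flange. Origin: centre of the rim's underside, z up; outside 48 mm dia, bore 40 mm, 16 mm tall; on top a cylindrical black knob 20 mm dia, z 16 to 30 mm. Nested, its origin is 20 mm above the inner lid's
- cylinder_square: ground steel cylinder with a black cap, 38 mm diameter, 80 mm tall, standing upright; bystander; origin: centre of its underside
- indenter_case: small blue plastic case, 37 x 56 x 23 mm; bystander; origin: centre of its underside
- white_jar: white screw-top jar, 48 mm diameter, 62 mm tall; bystander; origin: centre of its underside
Not all that is in view belongs to the job. What is shaped like the inner_lid but brown or red is not meant.

How it is judged:
On the way, in this order (a step that is already met when the one before it is completed fails the run):
1. the lid set is lifted off its rest in one piece, the cover nested on the inner lid and the fingers on the inner lid (z of inner_lid in the frame of lid_rest above 0.034 m and z of outer_cover in the frame of inner_lid below 0.025 m and horizontal distance between outer_cover and inner_lid below 0.006 m and contact force between the fingers and inner_lid above 1 N), for 0.2 s.
2. the inner lid is fully seated in the pot with the cover still on it, and the gripper has let go of both (z of inner_lid in the frame of pot between 0.036 and 0.043 m and horizontal distance between inner_lid and pot below 0.004 m and angle between the z axis of inner_lid and the z axis of pot, either way round below 0.06 rad and z of outer_cover in the frame of inner_lid below 0.025 m and horizontal distance between outer_cover and inner_lid below 0.006 m and contact force between the fingers and inner_lid below 0.1 N and contact force between the fingers and outer_cover below 0.1 N), for 0.2 s.
At the end, for the whole second after the job is handed in: Inner lid seated in the upright pot (origin 36-43 mm above the pot's, 4 mm off axis at most, within 0.06 rad), touched by neither robot nor cover, gauge block inside; cover held still in the fingers, level within 0.2 rad, rim 6-16 cm above the flange, within 4 cm of the pot's axis (z of inner_lid in the frame of pot between 0.036 and 0.043 m and horizontal distance between inner_lid and pot below 0.004 m and angle between the z axis of inner_lid and the z axis of pot, either way round below 0.06 rad and angle between pot's own z axis and vertical below 0.05 rad and horizontal distance between gauge_block and pot below 0.02 m and height (world z) of gauge_block below 0.03 m and z of outer_cover in the frame of inner_lid between 0.08 and 0.18 m and horizontal distance between outer_cover and pot below 0.04 m and angle between outer_cover's own z axis and vertical below 0.2 rad and linear speed of outer_cover below 0.02 m/s and contact force between the fingers and outer_cover above 1 N and contact force between each of the arm, outer_cover and inner_lid below 0.1 N); the arm keeps its last pose, push and grip.
It fails at once if the cover comes off the inner lid (more than 8 mm up) while the inner lid is not seated in the pot (z of outer_cover in the frame of inner_lid above 0.028 m and not (z of inner_lid in the frame of pot below 0.046 m and horizontal distance between inner_lid and pot below 0.006 m)).
It fails at once if the inner lid is let go anywhere but on its rest or in the pot (within 6 mm of seated) (contact force between the fingers and inner_lid below 0.01 N and not (z of inner_lid in the frame of pot below 0.046 m and horizontal distance between inner_lid and pot below 0.006 m) and not (z of inner_lid in the frame of lid_rest below 0.02 m and horizontal distance between inner_lid and lid_rest below 0.008 m)).
It fails at once if the inner lid is tilted more than 0.35 rad (angle between inner_lid's own z axis and vertical above 0.35 rad).
It fails at once if the pot is pushed more than 3 cm or tilted more than 0.2 rad (distance of pot from where it was at the start of the episode above 0.03 m or angle between pot's own z axis and vertical above 0.2 rad).
It fails at once if a bystander (steel cylinder, blue case, white jar) is moved more than 2 cm (distance of any of cylinder_square, indenter_case, white_jar from where it was at the start of the episode above 0.02 m).
It also fails if it takes over 58 s, if anything falls off the work surface, if the arm or the gripper's body presses on something with over 40 N, if the wrist force passes 120 N, or if a joint passes its speed limit or range.

## Working session

There is one attempt and no reset: what is moved stays moved. The work goes in short steps, Python scripts to look and compute and a tool call to move; the robot and the scene stay as the last step left them, time stands still between calls to the robot, and variables do not carry over. Pictures are saved under pics/ and viewed, at most 10 in all, crops included, and the job is handed in when it is done.

Besides the shell and the picture viewer there is one more tool, called after "Request:" as a command line: name --argument value ..., lists and objects as JSON in quotes. arm_command: Moves the arm, as the interface text tells. Its arguments: {"type":"object","properties":{"steps":{"type":"array","items":{"type":"number"}},"force":{"type":"number"}},"required":["steps"]}

```bash
ls; mkdir -p pics; python3 - <<'E'
from plant import telemetry, imaging
import cv2,pickle
s=telemetry.read_state(); print(s['time'],s['ee_pos'],s['tool_rot'],s['opening'])
for n in ['scene','top']:
    c=imaging.read_camera(n); pickle.dump(c,open(f'{n}.pkl','wb')); cv2.imwrite(f'pics/{n}0.png',c['color']); print(n,c['K'].tolist(),c['k1'],c['R'].tolist(),c['t'].tolist())
E
```

```text
pics
0.0 [ 0.14229882 -0.60835493  0.403954  ] [-3.14021719e+00  2.19701246e-05  2.29779206e-01] 0.08561366927567539
scene [[608.7406132157053, 0.0, 319.041682432998], [0.0, 608.7406132157053, 243.19006416326442], [0.0, 0.0, 1.0]] 0.058765394082231776 [[-0.8035634668087726, -0.5952189724194628, -0.0003601141281340827], [-0.2783283496548344, 0.37628627464842257, -0.8837092108208607], [0.5261359943861308, -0.7100162071270845, -0.4680362176457999]] [0.4274058754639409, 0.1753673464044648, 1.1069117552853072]
top [[508.3539423808457, 0.0, 315.82872715931416], [0.0, 508.3539423808457, 237.75287552806458], [0.0, 0.0, 1.0]] 0.003220892151111816 [[0.020382227008971902, -0.9997106644977256, 0.012773101098430661], [-0.9949654488317924, -0.021536038702908256, -0.09787724285009676], [0.09812400548848746, -0.010713838084591008, -0.9951165224336257]] [0.023658675323657213, 0.5007985882768963, 1.234690948983679]
```

View pics/scene0.png

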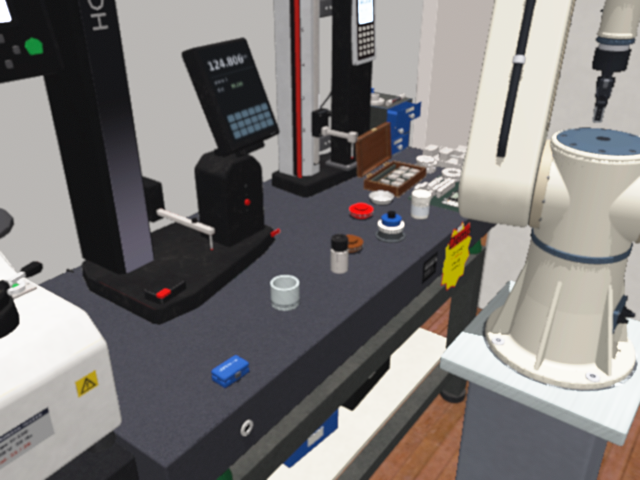

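View pics/top0.png

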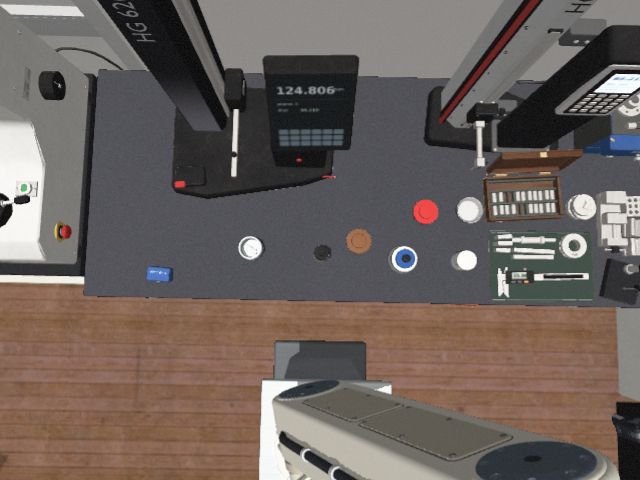

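The scene picture shows the pot at (285,291), steel cylinder (340,253), brown lid decoy (352,243), red decoy (361,211), lid set (391,225), white jar (420,205) and blue case (230,371). In the top picture these are the pot (250,248), cylinder (322,253), brown (358,241), red (425,211), lid set (404,259) and jar (465,260). The lid set is the one at (404,259): white flange with a blue cover and black knob. I'll confirm it in an enlarged crop.

```bash
python3 - <<'E'
import cv2,pickle,numpy as np
t=pickle.load(open('top.pkl','rb'))['color']; s=pickle.load(open('scene.pkl','rb'))['color']
f=lambda im,x,y,w=50,h=37:cv2.resize(im[y-h:y+h,x-w:x+w],(400,296),interpolation=cv2.INTER_CUBIC)
cv2.imwrite('pics/crop0.png',np.vstack([np.hstack([f(t,250,248),f(t,404,259)]),np.hstack([f(s,285,291),f(s,391,225)])]))
E
```

```text
(no output)
```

View pics/crop0.png

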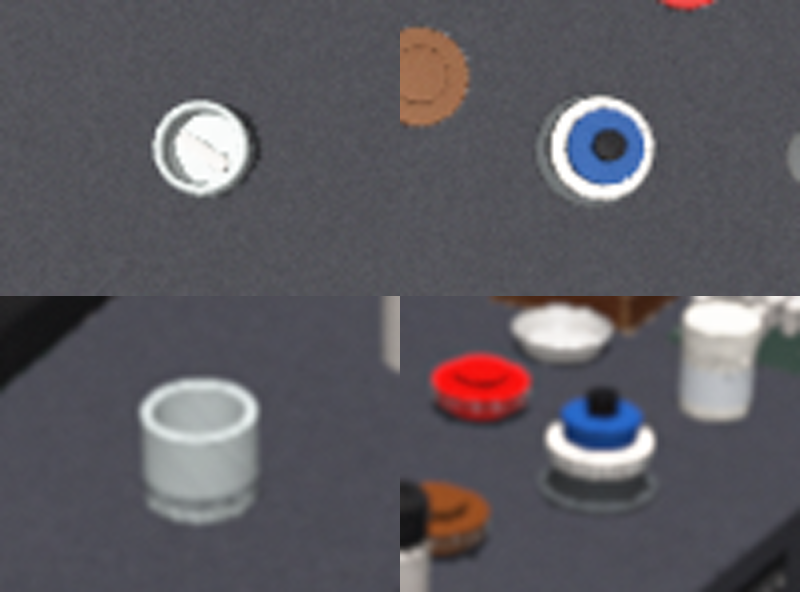

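The crops confirm it. The pot is open with the gauge block in it, and the lid set has a white flange, blue cover and black knob on its dark rest.

```bash
cat > h.py <<'E'
import numpy as np,cv2,pickle
from scipy.optimize import least_squares
def ray(c,px):
    u=cv2.undistortPoints(np.array([[px]],float),c['K'],np.array([c['k1'],0,0,0.]))[0,0]
    R=np.array(c['R']);t=np.array(c['t']); return -R.T@t, R.T@np.array([u[0],u[1],1])
def atz(c,px,z):
    o,d=ray(c,px); return o+d*(z-o[2])/d[2]
def proj(c,X):
    R=np.array(c['R']);t=np.array(c['t']);p=(R@np.asarray(X,float).T).T+t
    u=p[:,:2]/p[:,2:]; u=u*(1+c['k1']*(u**2).sum(1,keepdims=True)); K=c['K']
    return u*[K[0,0],K[1,1]]+[K[0,2],K[1,2]]
E
python3 - <<'E'
from h import *
t=pickle.load(open('top.pkl','rb')); s=pickle.load(open('scene.pkl','rb'))
for n,z,a,b in [('pot',.048,(250,247.6),(284.6,282.8)),('lid',.034,(404.3,258.9),(390.8,223))]:
    print(n,atz(t,a,z),atz(s,b,z))
    # top view along height: triangulate
    o1,d1=ray(t,a);o2,d2=ray(s,b);A=np.c_[d1,-d2];k=np.linalg.lstsq(A,o2-o1,rcond=None)[0];print(o1+k[0]*d1,o2+k[1]*d2)
for n,z,a in [('cyl',.08,(322,253)),('brown',.02,(358,241)),('red',.02,(425,211)),('jar',.062,(465,260)),('case',.02,(159,274))]: print(n,atz(t,a,z))
E
```

```text
pot [0.47046151 0.19331724 0.048     ] [0.46836947 0.19876508 0.048     ]
[0.47073301 0.19373873 0.04444243] [0.4719154  0.19458872 0.04463336]
lid [ 0.45182779 -0.183778    0.034     ] [ 0.45187644 -0.18024528  0.034     ]
[ 0.45192042 -0.18406314  0.03246817] [ 0.45349066 -0.1831483   0.03239283]
cyl [0.45887065 0.01947258 0.08      ]
brown [ 0.49478435 -0.07088442  0.02      ]
red [ 0.57387151 -0.23793654  0.02      ]
jar [ 0.45058258 -0.32455519  0.062     ]
case [0.40278507 0.41769855 0.02      ]
```

Request:
arm_command --steps '[0,0,0,0,0,6.58,0.085,0,0,0,0,0,6.58,0.085,0.036,-0.05,0,0,0,0,0.085,0.036,-0.05,0,0,0,0,0.085,0.036,-0.05,0,0,0,0,0.085,0.036,-0.05,0,0,0,0,0.085,0.036,-0.05,0,0,0,0,0.085,0.036,-0.05,0,0,0,0,0.085,0.036,-0.05,0,0,0,0,0.085,0.036,-0.05,0,0,0,0,0.085]' --force 40

```text
time: 1.35
ee_pos: [0.4311, -0.2067, 0.4047]
tool_rot: [3.141, -0.0, 0.0]
wrist_force: [0.6, 0.0, 0.6]
opening: 0.0849
grasp_force: 0.0
```

Request:
arm_command --steps '[0.022,-0.025,0.03,0,0,0,0.085,0,0,0.03,0,0,0,0.085,0,0,0,0,0,0,0.085,0,0,0,0,0,0,0.085]'

```text
time: 1.85
ee_pos: [0.4524, -0.1839, 0.3454]
tool_rot: [3.141, -0.0, -0.0]
wrist_force: [-0.4, -0.0, 0.4]
opening: 0.0855
grasp_force: 0.0
```

```bash
python3 - <<'E'
from plant import telemetry, imaging
import cv2,pickle
s=telemetry.read_state(); print(s['time'],s['ee_pos'],s['tool_rot'],s['qpos'])
c=imaging.read_camera('wrist'); pickle.dump(c,open('w1.pkl','wb')); cv2.imwrite('pics/w1.png',c['color'])
from h import *
print(-np.array(c['R']).T@c['t'],c['K'][0][0],c['k1'],proj(c,[[.452,-.183,.034],[.452,-.183,.064]]))
E
```

```text
1.85 [ 0.45243007 -0.18392645  0.34542655] [ 3.14141073e+00 -3.64281627e-04 -3.76912088e-04] [-3.89183936e-01  2.12484224e-01  1.97771317e+00 -3.71604711e-05
  9.50989206e-01  1.18201092e+00]
[ 0.53243601 -0.18440415  0.31352822] 361.312487746021 -0.04004601815576716 [[314.56956867 225.90286775]
 [314.38520187 237.34681983]]
```

View pics/w1.png

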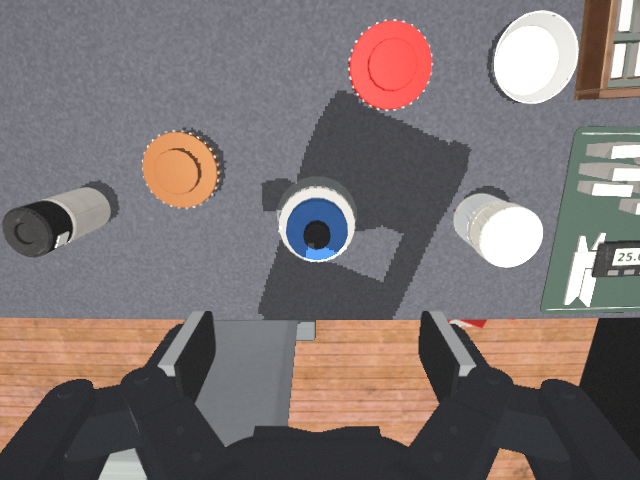

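The wrist view shows the lid set at the centre: flange columns 278–356, bottom edge at row 262, knob at about (316,235). The brown decoy is at (180,170), red at (390,64) and the jar at (500,232).

```bash
python3 - <<'E'
from h import *
c=pickle.load(open('w1.pkl','rb'))
im=c['color']; roi=im[170:275,265:370]
hsv=cv2.cvtColor(roi,cv2.COLOR_BGR2HSV)
m=((hsv[...,2]>150)|((hsv[...,1]>120)&(hsv[...,0]>95)&(hsv[...,0]<130)&(hsv[...,2]>70))).astype('uint8')
n,l,st,_=cv2.connectedComponentsWithStats(m); 
k=l[224-170-8+0,317-265-25]; 
print(st[:6].tolist())
cs,_=cv2.findContours(m,cv2.RETR_EXTERNAL,cv2.CHAIN_APPROX_NONE); h=max(cs,key=cv2.contourArea); hull=cv2.convexHull(h)
x,y,w,hh=cv2.boundingRect(hull); x+=265;y+=170; print(x,y,w,hh)
a=np.linspace(0,2*np.pi,180)
def sil(p):
    X=np.vstack([np.c_[p[0]+.031*np.cos(a),p[1]+.031*np.sin(a),0*a+z] for z in(.022,.034)])
    return proj(c,X)
def f(p):
    u=sil(p); return [u[:,0].min()-x, u[:,0].max()-(x+w-1), u[:,1].min()-y, u[:,1].max()-(y+hh-1)]
r=least_squares(f,[.452,-.183]); print(r.x,r.fun)
for p in [(316.5,235)]: print(atz(c,p,.064))
E
```

```text
[[0, 0, 105, 105, 7102], [31, 12, 1, 1, 1], [12, 16, 78, 77, 3922]]
277 186 78 77
[ 0.45143748 -0.18374922] [-0.02119695  0.02122793 -0.34513494  0.38147537]
[ 0.45378435 -0.1845349   0.064     ]
```

Request:
arm_command --steps '[0,0,0.04,0,0,0,0.0854,0,0,0.04,0,0,0,0.0854,0,0,0.03,0,0,0,0.0854,0,0,0.02,0,0,0,0.0854,0,0,0.015,0,0,0,0.0854,0,0,0.015,0,0,0,0.0854,0,0,0,0,0,0,0.0854,0,0,0,0,0,0,0.0854]' --force 40

```text
time: 2.9
ee_pos: [0.4526, -0.1837, 0.1851]
tool_rot: [3.141, -0.001, 0.0]
wrist_force: [0.7, 0.0, 0.0]
opening: 0.0853
grasp_force: 0.0
```

```bash
python3 - <<'E'
from plant import imaging
import cv2,numpy as np
a=imaging.read_camera('wrist')['color']; s=imaging.read_camera('scene')['color']
cv2.imwrite('pics/g1.png',np.hstack([cv2.resize(a,(400,300)),cv2.resize(s[170:260,331:451],(400,300),interpolation=cv2.INTER_CUBIC)]))
E
```

```text
(no output)
```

View pics/g1.png

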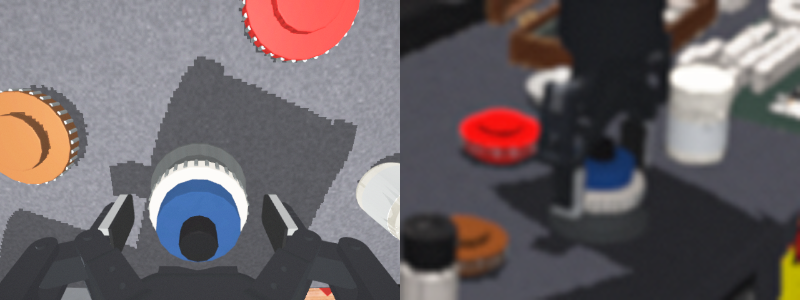

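The fingers straddle the flange with even gaps (left image, pads at (117,220) and (280,222)). Closing.

Request:
arm_command --steps '[0,0,0,0,0,0,0.075,0,0,0,0,0,0,0.068,0,0,0,0,0,0,0.064,0,0,0,0,0,0,0.06,0,0,0,0,0,0,0.055,0,0,0,0,0,0,0.05,0,0,0,0,0,0,0.05,0,0,0,0,0,0,0.05]' --force 40

```text
time: 4.0
ee_pos: [0.4523, -0.1835, 0.1851]
tool_rot: [3.142, -0.0, 0.0]
wrist_force: [-1.2, 0.0, 7.4]
opening: 0.0608
grasp_force: 41.3
```

Request:
arm_command --steps '[0,0,-0.005,0,0,0,0.05,0,0,-0.01,0,0,0,0.05,0,0,-0.015,0,0,0,0.05,0,0,-0.02,0,0,0,0.05,0,0,-0.025,0,0,0,0.05,0,0,-0.025,0,0,0,0.05,0,0,-0.02,0,0,0,0.05,0,0,-0.01,0,0,0,0.05,0,0,0,0,0,0,0.05]'

```text
time: 5.12
ee_pos: [0.4524, -0.1836, 0.3155]
tool_rot: [3.141, -0.001, 0.0]
wrist_force: [0.1, 0.5, -2.8]
opening: 0.0603
grasp_force: 43.9
```

```bash
python3 - <<'E'
from plant import imaging
import cv2,numpy as np,pickle
from h import proj
c=imaging.read_camera('wrist');a=c['color']; s=imaging.read_camera('scene');pickle.dump((c,s),open('g2.pkl','wb'))
p=proj(s,[[.452,-.184,.165]])[0].astype(int);x,y=p
cv2.imwrite('pics/g2.png',np.hstack([cv2.resize(a,(400,300)),cv2.resize(s['color'][y-45:y+45,x-60:x+60],(400,300),interpolation=cv2.INTER_CUBIC)]))
E
```

```text
(no output)
```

View pics/g2.png

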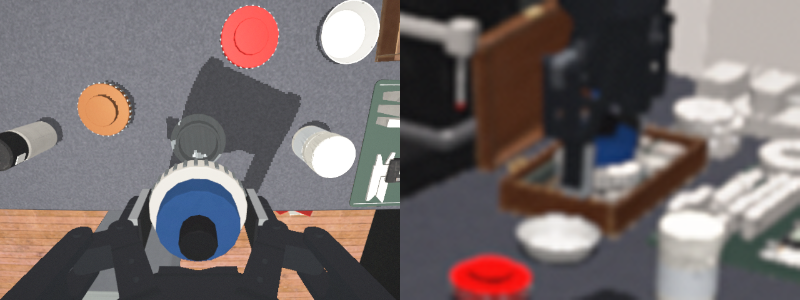

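Request:
arm_command --steps '[0,-0.015,0,0,0,0,0.05,-0.005,-0.035,0,0,0,0,0.05,-0.005,-0.045,0,0,0,0,0.05,-0.005,-0.045,0,0,0,0,0.05,-0.005,-0.045,0,0,0,0,0.05,-0.005,-0.045,0,0,0,0,0.05,-0.005,-0.035,0,0,0,0,0.05,0,-0.025,0,0,0,0,0.05,0,-0.014,0,0,0,0,0.05,0,0,0,0,0,0,0.05]'

```text
time: 6.48
ee_pos: [0.422, 0.1211, 0.3144]
tool_rot: [3.141, 0.001, 0.002]
wrist_force: [-0.4, -1.2, -2.7]
opening: 0.0607
grasp_force: 44.2
```

```bash
python3 - <<'E'
from plant import imaging,telemetry
import cv2,numpy as np,pickle
from h import proj
c=imaging.read_camera('wrist');pickle.dump(c,open('w3.pkl','wb'));cv2.imwrite('pics/w3.png',c['color'])
s=telemetry.read_state(); print(s['time'],s['ee_pos'],s['tool_rot'],s['opening'],s['grasp_force'])
print(proj(c,[[.47,.195,.048]]))
E
```

```text
6.525 [0.42203645 0.12048442 0.31438054] [3.14116549e+00 7.36126213e-04 1.13320672e-03] 0.06084813461632587 44.1580206155777
[[201.37966106 172.67192332]]
```

View pics/w3.png

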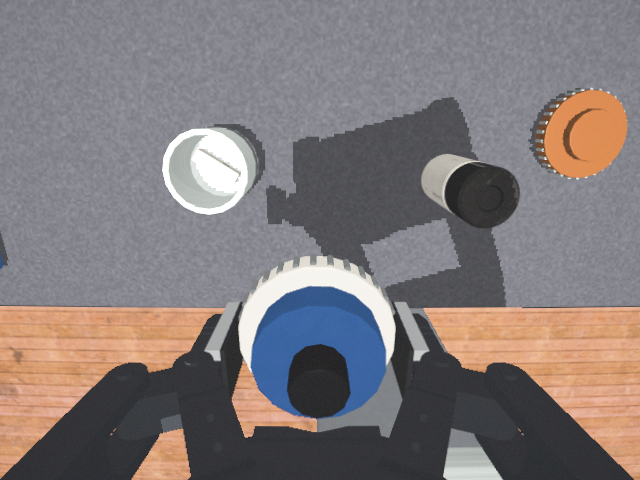

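The pot is on the left, with its rim spanning about columns 162–253 and rows 127–215 and the gauge block inside. The lid set is held, nested at (318,345). I'll fit the rim circles.

```bash
cat >> h.py <<'E'
def fit(c,x0,y0,circ,rng=.008,st=.00025):
    g=cv2.GaussianBlur(c['color'],(0,0),1.0).astype(np.float32)
    G=np.sqrt(sum(cv2.Sobel(g[...,k],cv2.CV_32F,1,0)**2+cv2.Sobel(g[...,k],cv2.CV_32F,0,1)**2 for k in range(3)))
    G=np.minimum(G,150); best=(-1,)
    for dx in np.arange(-rng,rng,st):
        for dy in np.arange(-rng,rng,st):
            v=0
            for r,z,a in circ:
                u=proj(c,np.c_[x0+dx+r*np.cos(a),y0+dy+r*np.sin(a),0*a+z]).astype(np.float32)
                v+=cv2.remap(G,u[:,0],u[:,1],cv2.INTER_LINEAR).mean()
            if v>best[0]: best=(v,x0+dx,y0+dy)
    return best
E
python3 - <<'E'
from h import *
A=np.linspace(0,2*np.pi,120); F=np.linspace(-.9,.9,80); B=np.linspace(np.pi-1,np.pi+1,60)
w3=pickle.load(open('w3.pkl','rb')); w1=pickle.load(open('w1.pkl','rb')); t=pickle.load(open('top.pkl','rb'));s=pickle.load(open('scene.pkl','rb'))
for z in (.046,.048): print('pot w3',fit(w3,.47,.194,[(.028,z,A),(.024,z,A)]))
print('pot top',fit(t,.47,.194,[(.028,.048,A),(.024,.048,A)]),'scene',fit(s,.47,.194,[(.028,.048,A),(.024,.048,A)]))
print('lid w1',fit(w1,.452,-.184,[(.031,.034,A),(.024,.050,A)]),'lid top',fit(t,.452,-.184,[(.031,.034,A)]))
print('held flange',fit(w3,.422,.1205,[(.031,.1633,F),(.024,.1793,F)]))
print('held knob',fit(w3,.422,.1205,[(.010,.1933,A)]))
E
```

```text
pot w3 (np.float32(260.37866), np.float64(0.47), np.float64(0.19375))
pot w3 (np.float32(257.98196), np.float64(0.47025), np.float64(0.19325))
pot top (np.float32(289.3002), np.float64(0.47175), np.float64(0.1935)) scene (np.float32(282.7803), np.float64(0.4745), np.float64(0.19125))
lid w1 (np.float32(299.30487), np.float64(0.4535), np.float64(-0.185)) lid top (np.float32(150.0), np.float64(0.4525), np.float64(-0.18325))
held flange (np.float32(202.03671), np.float64(0.42175), np.float64(0.12025))
held knob (np.float32(101.10132), np.float64(0.424), np.float64(0.12))
```

Request:
arm_command --steps '[0.008,-0.013,0,0,0,0,0.05,0.0125,-0.02,0,0,0,0,0.05,0.0125,-0.02,0,0,0,0,0.05,0.0105,-0.015,0.01,0,0,0,0.05,0.005,-0.005,0.02,0,0,0,0.05,0,0,0.02,0,0,0,0.05,0,0,0.02,0,0,0,0.05,0,0,0.012,0,0,0,0.05,0,0,0,0,0,0,0.05,0,0,0,0,0,0,0.05]'

```text
time: 7.78
ee_pos: [0.4711, 0.1937, 0.233]
tool_rot: [-3.141, -0.001, 0.0]
wrist_force: [1.0, 0.1, -2.7]
opening: 0.0602
grasp_force: 44.2
```

```bash
python3 - <<'E'
from plant import imaging,telemetry
import cv2,numpy as np,pickle
from h import proj
c=imaging.read_camera('wrist');s=imaging.read_camera('scene');pickle.dump((c,s),open('w4.pkl','wb'))
x,y=proj(s,[[.47,.194,.055]])[0].astype(int)
cv2.imwrite('pics/w4.png',np.hstack([c['color'][180:480,120:520],cv2.resize(s['color'][y-45:y+45,x-60:x+60],(400,300),interpolation=cv2.INTER_CUBIC)]))
q=telemetry.read_state(); print(q['time'],q['ee_pos'],q['tool_rot'],q['opening'],q['grasp_force'],q['wrist_force'])
E
```

```text
7.875 [0.47112994 0.19361969 0.2333638 ] [-3.14112141e+00 -1.16574225e-03  6.77521938e-05] 0.060383098221543086 44.23746585845947 [ 0.38141827  0.30618854 -2.21424535]
```

View pics/w4.png

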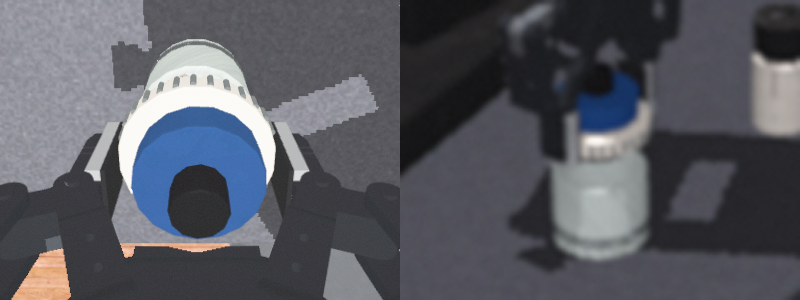

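The set hangs just over the mouth and is aligned: lid axis at about column 197, pot foot centre about 197. Lowering slowly.

Request:
arm_command --steps '[0,0,0.003,0,0,0,0.05,0,0,0.003,0,0,0,0.05,0,0,0.003,0,0,0,0.05,0,0,0.002,0,0,0,0.05,0,0,0,0,0,0,0.05]'

```text
time: 8.5
ee_pos: [0.4707, 0.1934, 0.2215]
tool_rot: [3.141, 0.0, 0.0]
wrist_force: [1.1, -0.2, -2.3]
opening: 0.0605
grasp_force: 44.2
```

Request:
arm_command --steps '[0,0,0.002,0,0,0,0.05,0,0,0.002,0,0,0,0.05,0,0,0.002,0,0,0,0.05,0,0,0,0,0,0,0.05]'

```text
time: 9.0
ee_pos: [0.4707, 0.1934, 0.2155]
tool_rot: [3.142, 0.0, 0.0]
wrist_force: [0.0, 0.4, -2.4]
opening: 0.0605
grasp_force: 44.2
```

Request:
arm_command --steps '[0,0,0.0015,0,0,0,0.05,0,0,0.0015,0,0,0,0.05,0,0,0.001,0,0,0,0.05,0,0,0,0,0,0,0.05]'

```text
time: 9.5
ee_pos: [0.4707, 0.1934, 0.2116]
tool_rot: [3.142, 0.0, 0.0]
wrist_force: [-0.6, -0.5, -1.9]
opening: 0.0603
grasp_force: 44.2
```

Request:
arm_command --steps '[0,0,0.0005,0,0,0,0.05,0,0,0,0,0,0,0.05]'

```text
time: 9.75
ee_pos: [0.4708, 0.1935, 0.2112]
tool_rot: [-3.142, -0.0, 0.0]
wrist_force: [-0.2, 0.8, -1.6]
opening: 0.0602
grasp_force: 44.4
```

Request:
arm_command --steps '[0,0,0.0005,0,0,0,0.05,0,0,0,0,0,0,0.05]'

```text
time: 10.0
ee_pos: [0.4708, 0.1935, 0.2112]
tool_rot: [-3.141, -0.0, 0.0]
wrist_force: [-1.8, -0.9, 5.8]
opening: 0.0603
grasp_force: 45.1
```

Request:
arm_command --steps '[0,0,0.0005,0,0,0,0.05,0,0,0,0,0,0,0.05]'

```text
time: 10.25
ee_pos: [0.4708, 0.1935, 0.2111]
tool_rot: [-3.142, -0.0, 0.0]
wrist_force: [-4.7, -2.4, 13.0]
opening: 0.0605
grasp_force: 45.7
```

Contact at exactly the expected seated height. Relaxing the push, then opening.

Request:
arm_command --steps '[0,0,-0.0005,0,0,0,0.05,0,0,0,0,0,0,0.062,0,0,0,0,0,0,0.066,0,0,0,0,0,0,0.072,0,0,0,0,0,0,0.0854,0,0,0,0,0,0,0.0854,0,0,0,0,0,0,0.0854,0,0,0,0,0,0,0.0854,0,0,0,0,0,0,0.0854]'

```text
time: 11.38
ee_pos: [0.4708, 0.1935, 0.2107]
tool_rot: [-3.142, -0.0, 0.0]
wrist_force: [0.5, 0.0, 0.3]
opening: 0.0856
grasp_force: 0.0
```

Request:
arm_command --steps '[0,0,-0.02,0,0,0,0.0854,0,0,-0.03,0,0,0,0.0854,0,0,-0.03,0,0,0,0.0854,0,0,-0.03,0,0,0,0.0854,0,0,0,0,0,0,0.0854,0,0,0,0,0,0,0.0854]'

```text
time: 12.12
ee_pos: [0.4705, 0.1934, 0.3202]
tool_rot: [3.141, 0.001, 0.0]
wrist_force: [-0.2, 0.3, 0.5]
opening: 0.0852
grasp_force: 0.0
```

```bash
python3 - <<'E'
from plant import imaging,telemetry
import cv2,numpy as np,pickle
from h import *
c=imaging.read_camera('wrist');s=imaging.read_camera('scene');pickle.dump((c,s),open('w5.pkl','wb'))
x,y=proj(s,[[.47,.194,.055]])[0].astype(int)
cv2.imwrite('pics/w5.png',np.hstack([c['color'][100:400,120:520],cv2.resize(s['color'][y-45:y+45,x-60:x+60],(400,300),interpolation=cv2.INTER_CUBIC)]))
q=telemetry.read_state(); print(q['time'],q['ee_pos'],q['opening'],q['grasp_force'])
A=np.linspace(0,2*np.pi,120)
print('flange',fit(c,.4708,.1935,[(.031,.060,A)]),'cover',fit(c,.4708,.1935,[(.024,.076,A)]),'knob',fit(c,.4708,.1935,[(.010,.090,A)]))
E
```

```text
12.225 [0.47032536 0.19326933 0.31959451] 0.08527618188832593 0.0
flange (np.float32(149.35417), np.float64(0.4708), np.float64(0.193)) cover (np.float32(146.05817), np.float64(0.4723), np.float64(0.192)) knob (np.float32(128.86545), np.float64(0.4728), np.float64(0.19225))
```

View pics/w5.png

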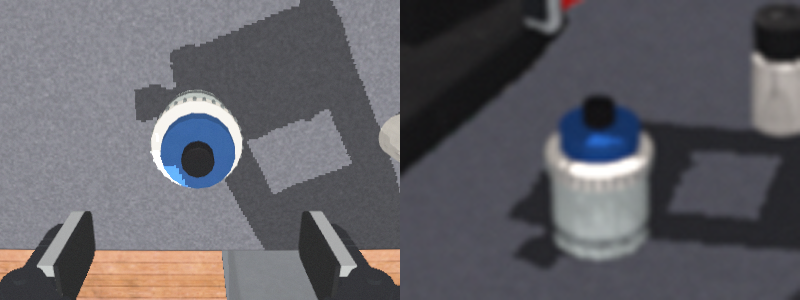

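The set is seated with the cover nested: knob at (197,158) in the left image, square on the pot in the right. Descending on the knob with half-closed fingers, tips stopping about 2.5 mm above the cover's shoulder.

Request:
arm_command --steps '[0.0015,0.001,0,0,0,0,0.045,0,0,0.015,0,0,0,0.045,0,0,0.015,0,0,0,0.045,0,0,0.01,0,0,0,0.045,0,0,0.01,0,0,0,0.045,0,0,0.01,0,0,0,0.045,0,0,0.006,0,0,0,0.045,0,0,0.003,0,0,0,0.045,0,0,0,0,0,0,0.045]' --force 30

```text
time: 13.35
ee_pos: [0.4723, 0.1925, 0.2517]
tool_rot: [-3.142, 0.0, 0.0]
wrist_force: [0.4, -0.3, 0.6]
opening: 0.0452
grasp_force: 0.0
```

Request:
arm_command --steps '[0,0,0,0,0,0,0.035,0,0,0,0,0,0,0.028,0,0,0,0,0,0,0.024,0,0,0,0,0,0,0.022,0,0,0,0,0,0,0.02,0,0,0,0,0,0,0.018,0,0,0,0,0,0,0.015,0,0,0,0,0,0,0.012,0,0,0,0,0,0,0.012]'

```text
time: 14.48
ee_pos: [0.4723, 0.1925, 0.2519]
tool_rot: [-3.141, -0.0, 0.0]
wrist_force: [-2.6, 0.5, 6.6]
opening: 0.0183
grasp_force: 29.3
```

Request:
arm_command --steps '[0,0,-0.001,0,0,0,0.012,0,0,-0.002,0,0,0,0.012,0,0,-0.003,0,0,0,0.012,0,0,-0.004,0,0,0,0.012,0,0,-0.005,0,0,0,0.012,0,0,-0.005,0,0,0,0.012,0,0,0,0,0,0,0.012]'

```text
time: 15.35
ee_pos: [0.4724, 0.1925, 0.2722]
tool_rot: [-3.141, -0.001, 0.0]
wrist_force: [-0.3, -0.4, -1.6]
opening: 0.0183
grasp_force: 29.3
```

Request:
arm_command --steps '[0,0,-0.01,0,0,0,0.012,0,0,-0.015,0,0,0,0.012,0,0,-0.015,0,0,0,0.012,0,0,-0.015,0,0,0,0.012,0,0,-0.015,0,0,0,0.012,0,0,-0.01,0,0,0,0.012,0,0,0,0,0,0,0.012,0,0,0,0,0,0,0.012,0,0,0,0,0,0,0.012,0,0,0,0,0,0,0.012]'

```text
time: 16.6
ee_pos: [0.4722, 0.1924, 0.3512]
tool_rot: [3.141, 0.001, 0.0]
wrist_force: [-0.1, 1.4, -1.6]
opening: 0.0181
grasp_force: 29.3
```

```bash
python3 - <<'E'
from plant import imaging,telemetry
import cv2,numpy as np,pickle
from h import *
c=imaging.read_camera('wrist');s=imaging.read_camera('scene')
x,y=proj(s,[[.47,.194,.1]])[0].astype(int)
cv2.imwrite('pics/w6.png',np.hstack([c['color'][100:400,120:520],cv2.resize(s['color'][y-75:y+75,x-100:x+100],(400,300),interpolation=cv2.INTER_CUBIC)]))
q=telemetry.read_state(); print(q['time'],q['ee_pos'],q['opening'],q['grasp_force'],q['wrist_force'])
E
```

```text
16.7 [0.47224741 0.1924576  0.35142713] 0.018178540028627732 29.32970881462097 [ 0.55976631  0.35225983 -0.66805564]
```

View pics/w6.png

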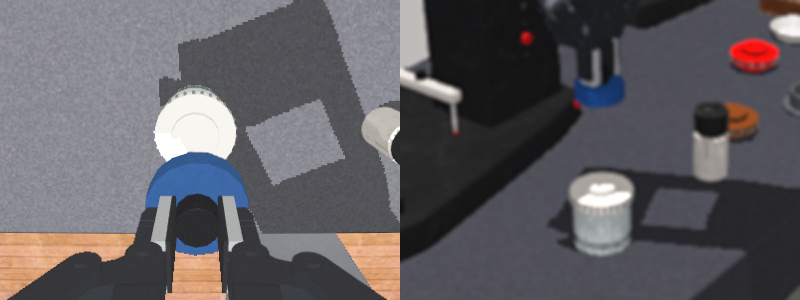

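The blue cover is held level by its knob, at (197,210) on the left and (600,90) on the right. It is 10 cm above the white inner lid, which is still seated on the pot at (602,195). Handing in.

```bash
python3 -c "
from plant import job_done
print(job_done())"
```

```text
the job is handed in; nothing more can be done
None
```

The pot is closed with the inner lid fully seated, and the arm is holding the blue cover level about 10 cm directly above it; the job was handed in at about 17 s, and no verdict came back.

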